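Zero the travel readout and hold the plate stage at the top of its cam

TASK

Check the lift of the plate stage: with the stage still down, take the yellow stylus from its holder and use it to press the recessed orange zero button of the readout fully down for a moment, then put the stylus back in its holder, all the way down. Then swing the red-handled cam lever up until it stands straight up, where the stage is at its highest, and finish while still holding it there, because it springs back if let go. Keep the well plate on the stage, and leave the other things on the bench where they are.

Things in the scene. Friction and masses are not known exactly. Their poses are not given: they have to be found in the camera images.
- cam_lift: Aluminium cam lift, fixed to the bench. Origin: centre of the underside of its base plate (170 x 140 mm, 12 mm thick), local x away from the lever's rest side, z up. A white stage 150 x 104 mm with a low blue rim sits on top, its top face 92 mm above the bench when down. The lever is on the local -y side.
- cam_shaft (a point): Point on the axis of the horizontal cam shaft (axis along cam_lift's local y), 60 mm above the bench, at the same place along the axis as lever_grip (117 mm to the local -y side of the lift's origin).
- lever_grip (a point): Middle of the red round crank handle: 16 mm diameter, 72 mm long, along cam_lift's local y, from 80 to 152 mm to the local -y side of the lift's centre, joined at 76 mm to the shaft by a steel bar 8 mm thick. Moves on a circle of 100 mm radius about the shaft axis: 77 mm above the bench on the local -x side at rest, 160 mm straight over the shaft at the top.
- lever (a joint): Cam lever angle in rad, 0 at rest (pointing to the lift's local -x, 0.17 rad above level), growing as it swings up; 1.40 = straight up, pointing at the green mark, which is the highest lift; stop at 2.0, and beyond 1.40 the stage sinks again. It is spring loaded towards 0: about 3 N at the handle to start, about 4 N at 1.40.
- stage (a joint): Rise of the stage in m: 0 down, 0.0116 at the highest point. Driven by the cam only.
- stage_top (a point): Centre of the stage's upper face, on which the well plate lies; moves with the stage.
- well_plate: White well plate, 126 x 84 x 14 mm, 90 g, 12 pink wells, lying loose in the stage's rim. Origin: centre of its underside.
- readout: Grey digital readout box, 90 (local x) x 120 (local y) x 52 mm high, fixed to the bench, dark display on top. Origin: centre of its underside.
- button_hole (a point): Centre of the mouth of the recessed button's hole in the readout's top face, 52 mm above the bench, ringed in yellow; hole 16 mm diameter. At local (-12, -36) mm of the readout. The button's top lies 6 mm below this point.
- zero_button (a joint): Press depth of the orange button (13 mm diameter) in m: 0 released, 0.005 fully down. Spring: 1.5 N to start, 4 N fully down. Too deep and narrow for fingers.
- holder: Blue block 64 x 64 x 60 mm high, fixed to the bench, with one vertical hole in the middle. Origin: centre of its underside.
- holder_hole0 (a point): Centre of the mouth of the holder's hole, 60 mm above the bench; hole 15 mm diameter, 50 mm deep, slightly chamfered.
- stylus: Yellow stylus, 150 mm long, 12 mm diameter, 35 g, standing tip down in the holder, so that its upper 100 mm stand above the block. Origin: end of the tip, z along the stylus to its blunt end. Tip 6 mm diameter for the first 22 mm, a cone to 34 mm, straight above.
- bottle: Bystander: amber bottle, 70 mm diameter, 150 mm high. Origin: centre of the underside.
- beaker: Bystander: glass beaker, 70 mm diameter, 85 mm high. Origin: centre of the underside.
- dishes: Bystander: stack of dishes, 60 mm diameter, 42 mm high. Origin: centre of the underside.
- mouse: Bystander: black computer mouse, 100 x 60 mm, 30 mm high. Origin: centre of the underside.
- tip_box: Bystander: blue pipette-tip box, 87 x 122 x 67 mm. Origin: centre of the underside.
- tube_rack: Bystander: green tube rack, 90 x 200 mm, 110 mm high with tubes. Origin: centre of the underside.
There are look-alikes about, which are no part of the job. Leave any green or turquoise look-alike of the readout alone.

How it is judged (in metres and radians):
On the way, in this order (a step that is already met when the one before it is completed fails the run):
1. the zero button is pressed down with the tip of the held stylus while the stage is down (value of joint zero_button above 0.0035 m and contact force between stylus and zero_button above 0.5 N and contact force between the fingers and stylus above 1 N and value of joint lever below 0.15 rad), for 0.1 s.
2. the stylus is back in its holder, let go, with the lever still down (horizontal distance between stylus and holder_hole0 below 0.008 m and z of stylus in the frame of holder_hole0 below -0.044 m and angle between stylus's own z axis and vertical below 0.15 rad and contact force between the fingers and stylus below 0.05 N and value of joint zero_button below 0.0015 m and value of joint lever below 0.15 rad), for 0.2 s.
At the end, for the whole second after the job is handed in: The fingers hold the lever still (over 1 N) at 1.25 to 1.55 rad, stage up over 11.0 mm; stylus in its holder (within 8 mm of the hole's axis, tip 44 mm or more below its mouth, tilt under 0.15 rad); zero button released; well plate flat on the stage (12 mm, 0.06 rad) (value of joint lever between 1.25 and 1.55 rad and velocity of joint lever between -0.1 and 0.1 rad/s and value of joint stage above 0.011 m and contact force between the fingers and lever above 1 N and horizontal distance between stylus and holder_hole0 below 0.008 m and z of stylus in the frame of holder_hole0 below -0.044 m and angle between stylus's own z axis and vertical below 0.15 rad and value of joint zero_button below 0.0015 m and z of well_plate in the frame of stage_top between -0.003 and 0.003 m and horizontal distance between well_plate and stage_top below 0.012 m and angle between well_plate's own z axis and vertical below 0.06 rad); the arm keeps its last pose, push and grip.
It fails at once if the well plate is tipped or knocked off the stage (angle between well_plate's own z axis and vertical above 0.25 rad or horizontal distance between well_plate and stage_top above 0.03 m).
It fails at once if a bystander (bottle, beaker, dishes, mouse, tip box, tube rack) is moved by more than 30 mm (distance of any of bottle, beaker, dishes, mouse, tip_box, tube_rack from where it was at the start of the episode above 0.03 m).
It also fails if it takes over 61 s, if anything falls off the work surface, if the arm or the gripper's body presses on something with over 40 N, if the wrist force passes 120 N, or if a joint passes its speed limit or range.

ROBOT

A 6-joint arm with a two-finger parallel gripper is mounted at the origin on the work surface. World frame = base frame: x ahead of the robot, y to its left, z up, the work surface at z = 0. Lengths are in mm, angles in degrees, forces in N, time in s.
With the tool pointing down it reaches from about 325 to 925 mm from the base axis. Payload 3.1 kg.
Tool frame: the origin (TCP) lies at the very end of the fingers, on their centre line; the grasp point (between the pads) lies grasp_offset behind it (grasp_offset is the distance from the TCP to the grasp point, in mm); z points along the fingers, x is the direction in which the jaws open and shut, and the axes are right-handed (so a half turn about z gives the same grasp; the last joint's range is limited). The gripper opens to 85 mm and grips with 20 to 120 N. Pads are 22 mm wide; open, the fingers measure 114 mm over their backs; the gripper's body (76 mm by 85 mm) begins 54 mm behind the grasp point. The pads swing forward as they close: fully open they stand 13 mm farther back than shut.
Start: joints at [-78.22, 12.427, 92.441, -0, 75.132, -6.429], TCP at [195.32, -593.708, 231.3] pointing down, gripper open.
Joint ranges: [-157.48, 157.48], [-44.54, 120.13], [17.64, 146.25], [-64.5, 244.5], [7.68, 150.69], [-147.95, 147.95]. Speed limits (degrees/s): [159.86, 159.86, 180, 180, 180, 180].

INTERFACE

Orientations are given as [roll, pitch, yaw] about the fixed x, y, z axes, in that order (R = Rz(yaw) Ry(pitch) Rx(roll)).
In Python, from station import * gives the robot as it stands. Calls block until the motion is done:
- goto(position, orientation): joint-space move of the TCP to a pose.
- move_l(position, attitude=None, speed=150): straight line of the TCP; attitude=None keeps the orientation; speed is the mean speed in mm/s.
- move_j(angles): joint-space move.
- grip(opening, squeeze=None): finger opening in mm; squeeze is the grip in N (None keeps the last); returns when the fingers have stopped.
- wait(seconds).
- solve_ik(position, orientation): joint angles nearest the present ones, or None.
- get_obs(): the state.
- get_image(name): name is "scene" or "side" or "wrist"; returns the picture (420x560x3 uint8, red, green, blue); there is no depth.
- get_calibration(name): a dict with "fx", "fy", "cx", "cy" (pixels), "D" ([k1, k2, p1, p2, k3] as OpenCV has them; the pictures are not rectified), "R" (3x3) and "t" (3): a world point X has camera coordinates R X + t; the wrist camera has in their place "mount" (4x4, takes a point from camera to tool coordinates, whose origin is the TCP and whose axes are the tool frame's). Camera axes: x right, y down, z forward; pixel columns grow to the right and rows downward; lengths in mm; the calibration is good to about 2 mm. A picture is of the moment at which its call begins: read the wrist's pose just before it. get_calibration takes no time and is no camera call.
A pose or a line that the arm cannot do raises Unreachable and nothing moves.
- sign_off(): hands the job in, once; it reports no verdict.
Trained networks look in the newest picture that a camera, given by its name, has taken for a name from the list of things; names that differ only in an ending like _2 or _b are one class to them, and where a whole thing is asked for, a point or a joint stands for the part that bears it (a point fixed in the world has none). Each returns a list of dicts, best first, with "score" (0 to 1); they miss things now and then, are a little off and sometimes report something else, mostly with a low value. They report only what shows in the picture. A call takes as long as a camera call. They do not tell look-alikes from the thing itself.
- spot_in(name, camera): "extent" ([centre column, centre row, width, height] in pixels, round what is visible of it).
- regions_of(name, camera): "region" (420x560 bool, what is visible of it) and "extent" ([centre column, centre row, width, height] in pixels, round what is visible of it).
The state is a dict: "t": time; "joint_pos": joint angles; "qvel": joint speeds; "effort": joint torques, N m; "tcp_pos": TCP position; "ee_rot": TCP orientation; "wrist_force": force on the tool from outside, world axes, zero at the start; "moment": the same for the moment, N m; "grip_width": finger opening in mm.
Only numpy, scipy, OpenCV 4.12 (cv2) and the standard library are available. Lean on these libraries where they do the work, as an engineer would, in place of code of your own. Each camera call takes 0.05 s, during which the arm holds its last target.

## Working session

There is one attempt and no reset: what is moved stays moved. The work goes in short steps, each a Python script; the robot and the scene stay as the last script left them, time stands still between calls to the robot, and variables do not carry over. Pictures are saved under pics/ and viewed, and the job is handed in when it is done.

```bash
ls; mkdir -p pics; python3 - <<'E'
from station import *
import cv2
o=get_obs();print(o)
for n in ["scene","side","wrist"]:
    im=get_image(n);cv2.imwrite(f"pics/a_{n}.png",im[:,:,::-1])
    c=get_calibration(n);print(n,c)
E
```

```text
pics
{'t': 0.0, 'joint_pos': array([-7.82206940e+01,  1.24760971e+01,  9.25304960e+01, -4.43051144e-04,
        7.51300875e+01, -6.42798831e+00]), 'qvel': array([ 0.04053483,  0.05456745, -0.02119821, -0.16883018, -0.07853858,
       -0.03325929]), 'effort': array([ 1.52422672e-03, -3.96838439e+01, -3.03849292e+01,  7.98798646e-05,
        9.68872570e-03, -1.83119226e-05]), 'tcp_pos': array([ 195.14144243, -592.89111798,  229.95701577]), 'ee_rot': array([-1.79985123e+02,  1.35869349e-01, -7.17925739e+01]), 'wrist_force': array([-0.18319723, -0.51477624,  0.05409571]), 'moment': array([-0.01556623, -0.00273717, -0.00131651]), 'grip_width': 85.39294182141295}
scene {'fx': 382.3696720438822, 'fy': 382.3696720438822, 'cx': 281.5878788111265, 'cy': 212.48939015431208, 'D': array([-0.03860931,  0.        ,  0.        ,  0.        ,  0.        ]), 'R': array([[ 0.77189152,  0.63574232, -0.00389583],
       [ 0.55205503, -0.67329594, -0.49184126],
       [-0.31530735,  0.37749738, -0.87067617]]), 't': array([-444.6265909 , -269.00162256, 1371.26451228])}
side {'fx': 424.2899808069466, 'fy': 
[... 191 characters left out ...]
01785369],
       [-0.24484396,  0.66376712, -0.70672812],
       [ 0.26818009, -0.65411225, -0.70725993]]), 't': array([ 515.8193051 ,  184.36472373, 1244.48895226])}
wrist {'fx': 292.8429183953492, 'fy': 292.8429183953492, 'cx': 278.9267829345163, 'cy': 214.91486280936783, 'D': array([0.02181578, 0.        , 0.        , 0.        , 0.        ]), 'mount': array([[ 9.99999498e-01, -2.30672851e-04, -9.75114121e-04,
         9.85643299e-01],
       [ 5.04258152e-04,  9.56786859e-01,  2.90789704e-01,
        -7.30887468e+01],
       [ 8.65899087e-04, -2.90790050e-01,  9.56786495e-01,
        -1.42315832e+02],
       [ 0.00000000e+00,  0.00000000e+00,  0.00000000e+00,
         1.00000000e+00]])}
```

View pics/a_scene.png

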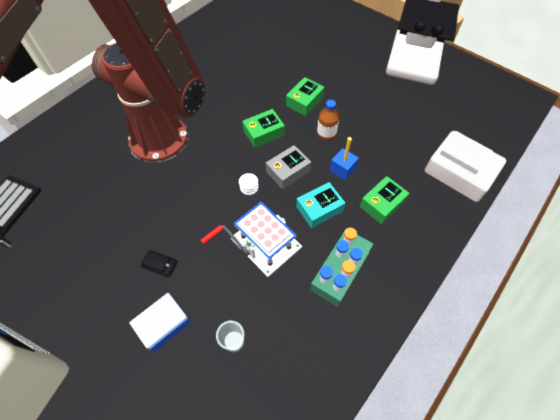

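View pics/a_side.png

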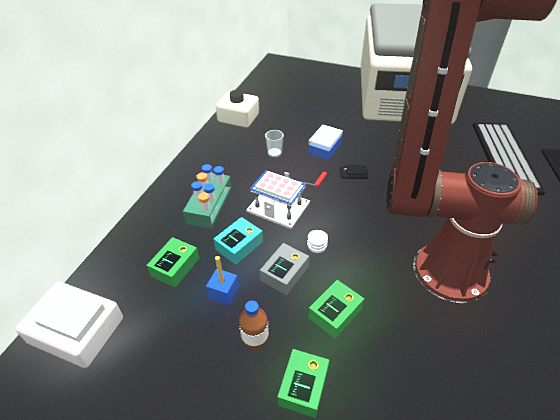

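View pics/a_wrist.png

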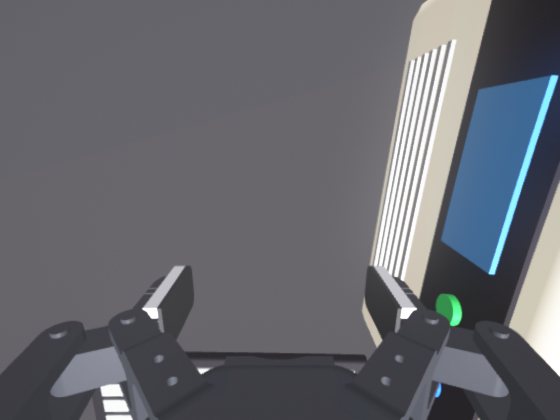

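The scene picture shows the grey readout at (288,166), the blue holder with stylus at (345,160), and the lift at (267,238) with its red handle at (212,234). In the side picture they are at (285,267), (222,280), (278,195) and (318,180). The green and turquoise boxes are look-alikes.

```bash
cat > h.py <<'E'
from station import *
import station, numpy as np, cv2
from scipy.spatial.transform import Rotation as Ro
def cam(n,obs=None):
    c=get_calibration(n); K=np.array([[c['fx'],0,c['cx']],[0,c['fy'],c['cy']],[0,0,1]])
    if 'mount' in c:
        T=np.eye(4);T[:3,:3]=Ro.from_euler('xyz',obs['ee_rot'],degrees=True).as_matrix();T[:3,3]=obs['tcp_pos']
        M=np.linalg.inv(T@np.array(c['mount']));R,t=M[:3,:3],M[:3,3]
    else: R,t=np.array(c['R']),np.array(c['t'])
    return K,np.array(c['D']),R,t
def norm(cm,px): return cv2.undistortPoints(np.array(px,float).reshape(-1,1,2),cm[0],cm[1]).reshape(-1,2)
def proj(cm,X): return cv2.projectPoints(np.array(X,float).reshape(-1,1,3),cv2.Rodrigues(cm[2])[0],cm[3],cm[0],cm[1])[0].reshape(-1,2)
def on_z(cm,px,z):
    n=norm(cm,px);d=np.c_[n,np.ones(len(n))]@cm[2];C=-cm[2].T@cm[3]
    return C+d*((z-C[2])/d[:,2])[:,None]
def tri(cms,pxs):
    A=[]
    for cm,p in zip(cms,pxs):
        n=norm(cm,[p])[0];P=np.c_[cm[2],cm[3]]
        A+= [n[0]*P[2]-P[0],n[1]*P[2]-P[1]]
    A=np.array(A);X=np.linalg.lstsq(A[:,:3],-A[:,3],rcond=None)[0];
    return X,[np.round(proj(cm,[X])[0]-p,1) for cm,p in zip(cms,pxs)]
def save(n,im): cv2.imwrite(f"pics/{n}.png",im[:,:,::-1])
E
python3 - <<'E'
from h import *
print([x for x in dir(station) if not x.startswith('_')], getattr(station,'grasp_offset',None))
C={n:cam(n) for n in("scene","side")}
for n in ("scene","side"):
    get_image(n)
    for k in ["readout","holder","stylus","lever","lever_grip","cam_lift","well_plate","button_hole","bottle","tube_rack","dishes","zero_button"]:
        try: print(n,k,[(np.round(d['extent']).astype(int).tolist(),round(d['score'],2)) for d in spot_in(k,n)][:6])
        except Exception as e: print(n,k,repr(e))
E
```

```text
['Unreachable', 'get_calibration', 'get_image', 'get_obs', 'goto', 'grasp_offset', 'grip', 'move_j', 'move_l', 'regions_of', 'sign_off', 'solve_ik', 'spot_in', 'wait'] 18.700000000000003
scene readout [([321, 205, 47, 47], 0.86), ([289, 166, 44, 46], 0.82), ([309, 94, 41, 37], 0.82), ([385, 200, 46, 47], 0.6), ([266, 129, 43, 36], 0.59)]
scene holder [([345, 164, 31, 25], 0.57)]
scene stylus []
scene lever [([224, 241, 50, 30], 0.5), ([229, 340, 28, 28], 0.32), ([266, 231, 48, 47], 0.22)]
scene lever_grip [([227, 240, 51, 29], 0.54)]
scene cam_lift [([250, 238, 98, 75], 0.88)]
scene well_plate [([266, 231, 49, 48], 0.62)]
scene button_hole [([287, 168, 45, 45], 0.95), ([265, 131, 41, 37], 0.85), ([304, 98, 36, 38], 0.65), ([384, 200, 50, 44], 0.62), ([321, 207, 47, 48], 0.56)]
scene bottle [([328, 121, 26, 41], 0.61), ([251, 240, 97, 74], 0.36)]
scene tube_rack [([338, 266, 62, 78], 0.68)]
scene dishes [([250, 187, 12, 16], 0.62)]
scene zero_button [([247, 185, 16, 19], 0.5)]
side readout [([305, 383, 49, 64], 0.97), ([174, 262, 51, 51], 0.89), ([238, 241, 49, 45], 0.73), ([283, 269, 44, 54], 0.64), ([335, 308, 52, 56], 0.64), ([223, 287, 38, 33], 0.19)]
side holder [([223, 287, 33, 31], 0.65)]
side stylus []
side lever [([318, 180, 19, 14], 0.46)]
side lever_grip [([295, 192, 64, 41], 0.61)]
side cam_lift [([285, 199, 82, 62], 0.9), ([324, 142, 33, 34], 0.55)]
side well_plate [([273, 142, 17, 22], 0.65), ([277, 186, 50, 30], 0.61)]
side button_hole [([173, 260, 52, 50], 0.87), ([335, 310, 56, 56], 0.67), ([236, 241, 53, 46], 0.66), ([283, 269, 48, 46], 0.62), ([302, 385, 55, 68], 0.61)]
side bottle [([255, 326, 28, 47], 0.64)]
side tube_rack [([207, 197, 45, 65], 0.72)]
side dishes [([315, 242, 21, 27], 0.68), ([221, 268, 0, 23], 0.67)]
side zero_button [([208, 197, 45, 66], 0.31)]
```

```bash
python3 - <<'E'
import cv2,numpy as np
for n,(x0,y0,w,h),nm in [("scene",(195,120,190,140),"z1"),("side",(190,160,190,140),"z2")]:
    im=cv2.imread(f"pics/a_{n}.png")[y0:y0+h,x0:x0+w]
    im=cv2.resize(im,None,fx=4,fy=4,interpolation=cv2.INTER_CUBIC)
    for i in range(0,w,20):cv2.putText(im,str(x0+i),(i*4,10),0,.35,(255,255,255),1);cv2.line(im,(i*4,0),(i*4,4),(255,255,255))
    for i in range(0,h,20):cv2.putText(im,str(y0+i),(0,i*4+4),0,.35,(255,255,255),1)
    cv2.imwrite(f"pics/{nm}.png",im)
E
```

```text
(no output)
```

View pics/z1.png

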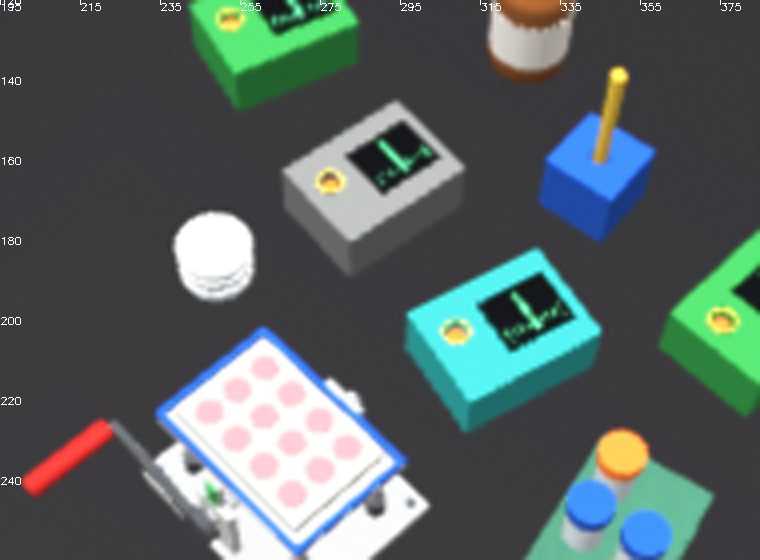

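View pics/z2.png

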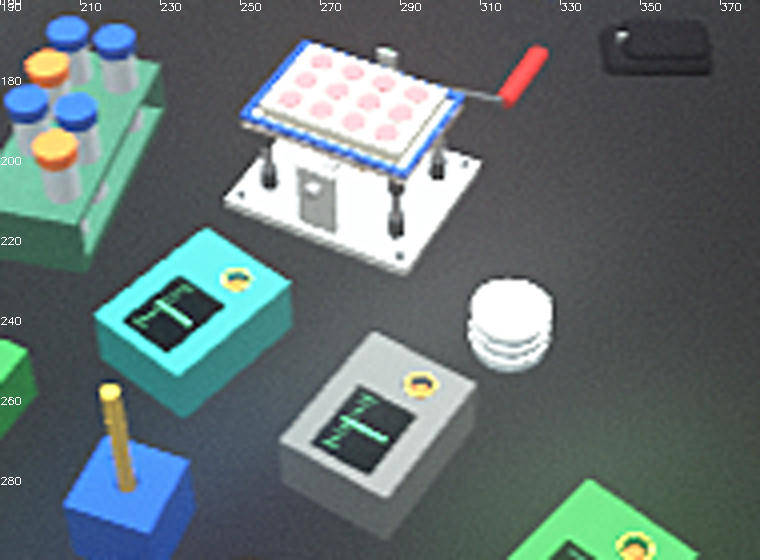

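```bash
python3 - <<'E'
from h import *
C=[cam("scene"),cam("side")]
P={"sty_top":((618,74),(110,391)),"sty_base":((600,160),(127,490)),"hole":((330,182),(422,384)),
"h_out":((32,487),(540,52)),"h_in":((108,428),(507,100)),
"ro1":((283,172),(476,384)),"ro2":((350,241),(375,332)),"ro3":((465,168),(281,438)),"ro4":((395,100),(389,497)),
"st1":((265,330),(404,175)),"st2":((158,413),(463,97)),"st3":((297,553),(307,42)),"st4":((405,461),(242,122)),
"gl1":((0,0),(0,0))}
for k,(a,b) in P.items():
    X,e=tri(C,[np.array(a)/4+[195,120],np.array(b)/4+[190,160]]);print(k,np.round(X,1),e)
E
```

```text
sty_top [593.3 305.1 159.3] [array([-0., -0.]), array([-0.,  0.])]
sty_base [593.8 306.3  51.2] [array([-0.1, -0. ]), array([-0.1,  0. ])]
hole [435.4 148.3  50.7] [array([-0.3, -0.1]), array([-0.4,  0.1])]
h_out [ 454.5 -205.5   76.7] [array([-0.6, -0.2]), array([-0.5,  0.2])]
h_in [ 463.  -137.3   76.5] [array([-0.7, -0.2]), array([-0.7,  0.2])]
ro1 [398.7 133.   48.9] [array([-0.2, -0. ]), array([-0.2,  0. ])]
ro2 [484.7 113.9  50.4] [array([-0.4, -0.1]), array([-0.4,  0.1])]
ro3 [512.2 228.9  51.3] [array([-0.3, -0.1]), array([-0.4,  0.1])]
ro4 [423.6 248.6  51. ] [array([-0.2, -0. ]), array([-0.3,  0.1])]
st1 [505.8  -9.3  93.7] [array([-0.2, -0. ]), array([-0.2,  0. ])]
st2 [ 491.7 -110.4   94.1] [array([-0.3, -0.1]), array([-0.3,  0.1])]
st3 [ 637.8 -130.    94.8] [array([-0.7, -0.1]), array([-0.5,  0.1])]
st4 [651.  -26.1  89.1] [array([-0.2, -0. ]), array([-0.1,  0. ])]
gl1 [553.   52.5 419.5] [array([92.8,  0.5]), array([ 75.6, -37.3])]
```

```bash
python3 - <<'E'
from h import *
C=[cam("scene"),cam("side")]
print("bottle cap",tri(C,[(331.5,104),(251.5,306)]), on_z(C[0],[(331.5,104)],145))
print("t",get_obs()['t'])
goto([560,255,300],[180,0,27])
o=get_obs();im=get_image("wrist");save("w1",im);print(o['t'],o['tcp_pos'],o['ee_rot'])
cm=cam("wrist",o)
print(proj(cm,[[593.5,305.5,60],[593.5,305.5,160],[435.4,148.3,52]]))
E
```

```text
bottle cap (array([459.06333826, 398.54352432, 146.58517914]), [array([-0.4, -0.1]), array([-0.5,  0.1])]) [[459.31977043 400.50128463 145.        ]]
t 1.45
4.6917 [560.34339411 254.23294056 299.9246403 ] [1.79988803e+02 7.78675765e-03 2.69295955e+01]
[[320.83826726 160.63784449]
 [334.96880077 172.27315137]
 [164.478324   210.10993337]]
```

View pics/w1.png

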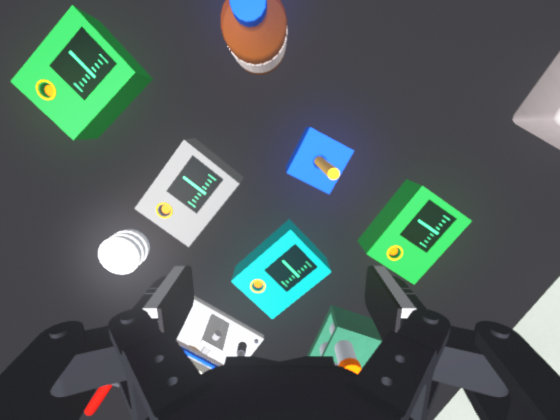

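The wrist picture shows the stylus top at about (334,174), its foot at (320,160) and the grey readout's button at (164,210). All are within about 1 px of where I predicted them. I'll zoom in to refine.

```bash
python3 - <<'E'
import cv2
im=cv2.imread("pics/w1.png")
a=cv2.resize(im[120:200,280:360],None,fx=5,fy=5,interpolation=cv2.INTER_CUBIC)
b=cv2.resize(im[180:260,130:210],None,fx=5,fy=5,interpolation=cv2.INTER_CUBIC)
cv2.imwrite("pics/w1z.png",cv2.hconcat([a,b]))
E
```

```text
(no output)
```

View pics/w1z.png

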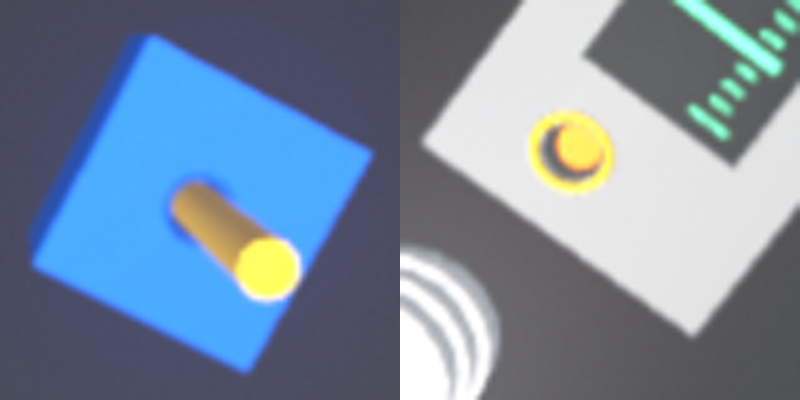

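```bash
python3 - <<'E'
from h import *
o=get_obs();cm=cam("wrist",o);C=[cam("scene"),cam("side"),cm]
top=tri(C,[(349.5,138.5),(217.5,257.8),(333.4,173.6)]);print(top)
hole=tri(C,[(277.5,165.5),(295.5,256),(164.4,210.2)]);print(hole)
print("wrist only", on_z(cm,[(333.4,173.6)],160),on_z(cm,[(320.2,161.2)],60),on_z(cm,[(164.4,210.2)],52))
E
```

```text
(array([593.23670266, 304.54156442, 159.21678698]), [array([-0.1,  0.1]), array([ 0.1, -0.2]), array([ 0.7, -0.6])])
(array([435.32288838, 148.12023867,  50.9593987 ]), [array([-0.4, -0.1]), array([-0.3, -0. ]), array([ 0.3, -0.2])])
wrist only [[592.7632265  303.75943202 160.        ]] [[593.08257905 304.55696905  60.        ]] [[435.32225902 148.18535835  52.        ]]
```

```bash
python3 - <<'E'
from h import *
grip(45,40)
goto([593,304.4,190],[180,0,27])
o=get_obs();print(o['t'],o['tcp_pos'])
move_l([593,304.4,99]);o=get_obs();print(o['t'],o['tcp_pos'],o['wrist_force'])
save("w2",get_image("wrist"))
grip(5,40);o=get_obs();print(o['t'],o['tcp_pos'],o['grip_width'],o['wrist_force'])
save("w3",get_image("wrist"))
E
python3 -c "
import cv2
cv2.imwrite('pics/w23.png',cv2.resize(cv2.hconcat([cv2.imread('pics/w2.png'),cv2.imread('pics/w3.png')]),(800,300)))"
```

```text
5.7833 [592.90895334 304.28137437 190.00657076]
6.5417 [594.21904469 304.6698343  100.80809933] [-0.42304567 -0.15877339 -1.02290928]
6.9833 [593.66533053 304.70381033 100.286368  ] 10.978877716967137 [-1.0155709  -0.44938171  3.75366449]
```

View pics/w23.png

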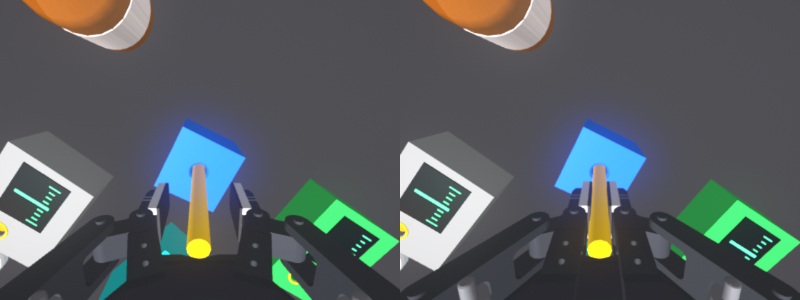

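The fingers have closed on the stylus: it stands centred between the pads, with its foot at the holder's hole. Next I'll lift it and move over the button.

```bash
python3 - <<'E'
from h import *
move_l([593.4,304.6,172],speed=120)
o=get_obs();print(o['t'],o['tcp_pos'],o['ee_rot'],o['wrist_force'])
goto([435.3,148.2,172],[180,0,27]);
o=get_obs();print(o['t'],o['tcp_pos'],o['ee_rot'],o['wrist_force'],o['grip_width'])
move_l([435.3,148.2,152],speed=60)
o=get_obs();print(o['t'],o['tcp_pos'],o['wrist_force'])
save("w4",get_image("wrist"));save("s4",get_image("scene"));save("d4",get_image("side"))
cm=cam("wrist",o);print(proj(cm,[[435.3,148.2,52]]))
import cv2
a=cv2.imread("pics/s4.png")[120:200,240:340];b=cv2.imread("pics/d4.png")[200:300,245:345]
a=cv2.resize(a,(400,320),interpolation=2);b=cv2.resize(b,(400,400),interpolation=2)
cv2.imwrite("pics/x4.png",cv2.hconcat([cv2.copyMakeBorder(a,0,80,0,0,0),b]))
E
```

```text
7.7917 [592.69039706 304.33353412 171.0226685 ] [-1.79988996e+02  9.89593999e-02  2.69994142e+01] [-0.28527816 -0.86087946 -1.05005772]
8.6833 [436.30482383 148.57132795 172.31648445] [ 1.79988974e+02 -9.39217803e-02  2.69905263e+01] [ 0.96150112 -0.2078184  -0.59710144] 10.718961278158647
9.1667 [434.92097412 148.28766172 151.14133385] [-0.05007239  0.08604375 -0.34278606]
[[280.81832481 215.41994647]]
```

View pics/w4.png

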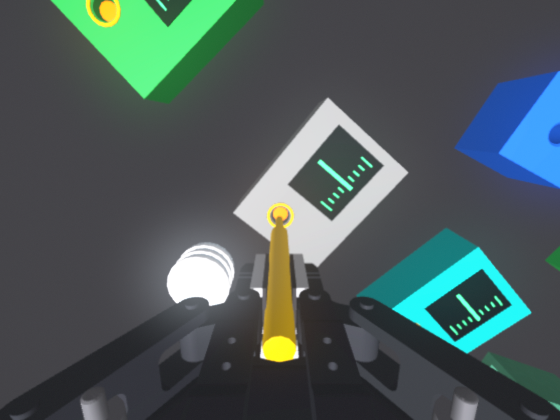

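View pics/x4.png

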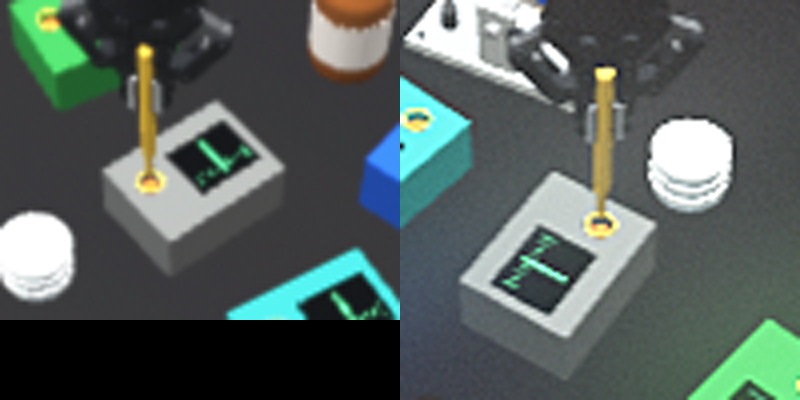

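In all three pictures the tip stands over the middle of the yellow-ringed hole, at wrist pixel (280,215). I'll press down in small steps and watch the force.

```bash
python3 - <<'E'
from h import *
z=137; 
f0=get_obs()['wrist_force'][2]
while z>124:
    move_l([435.3,148.2,z],speed=40)
    o=get_obs();f=o['wrist_force'][2]-f0
    print(round(o['t'],2),z,np.round(o['tcp_pos'],1),round(f,2),np.round(o['wrist_force'],1))
    if f>9: break
    z-=1.5
wait(0.3);o=get_obs();print(o['t'],o['tcp_pos'],o['wrist_force'])
save("d5",get_image("side"))
E
```

```text
9.84 137 [435.1 148.2 136.8] -1.04 [-0.3  0.5 -1.6]
10.09 135.5 [435.5 148.2 135.8] 1.17 [-1.  -0.5  0.6]
10.34 134.0 [435.5 148.2 134.2] 2.92 [-0.3 -0.6  2.4]
10.59 132.5 [435.5 148.2 132.7] 3.13 [-0.3 -0.3  2.6]
10.84 131.0 [435.5 148.2 131.2] 4.54 [-0.5  0.4  4. ]
11.09 129.5 [436.  148.3 130.9] 10.12 [-2.3 -0.2  9.6]
11.3917 [436.03340107 148.31601935 130.9341877 ] [-1.33424222 -0.69962779  9.41138991]
```

The force rose along the spring to 4 N and then hit the stop at 9.4 N, so the button is fully down. It was held there for 0.3 s. Now I'll return the stylus.

```bash
python3 - <<'E'
from h import *
move_l([435.3,148.2,172],speed=120)
goto([593.4,304.6,172],[180,0,27])
move_l([593.4,304.6,158],speed=80)
o=get_obs();print(o['t'],o['tcp_pos'],o['wrist_force'],o['grip_width'])
save("w6",get_image("wrist"))
# part way in, checking force
for z in (140,125,112,103):
    move_l([593.4,304.6,z],speed=70)
    o=get_obs();print(round(o['t'],2),z,np.round(o['tcp_pos'],1),np.round(o['wrist_force'],1))
    if abs(o['wrist_force']).max()>12: print("stop");break
save("w7",get_image("wrist"))
cv2.imwrite("pics/w67.png",cv2.resize(cv2.hconcat([cv2.imread("pics/w6.png"),cv2.imread("pics/w7.png")]),(800,300)))
E
```

```text
13.1667 [592.19570766 303.45369373 156.84235559] [ 0.17398536 -0.01959827  0.20844667] 10.72169113348548
13.62 140 [592.7 304.3 138.7] [-0.2 -0.  -0.1]
13.99 125 [592.7 304.3 123.8] [ 0.6 -0.6 -1.1]
14.32 112 [592.8 304.3 110.9] [-0.7 -0.8 -0.4]
14.6 103 [592.8 304.4 102.1] [-0.7 -0.5 -0.7]
```

View pics/w67.png

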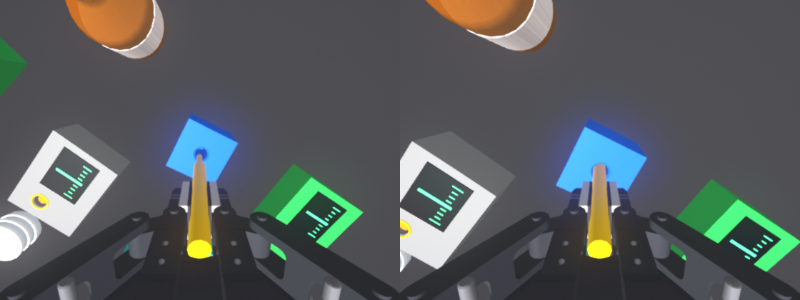

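The stylus has slid into the hole without resistance. I'll lower the last bit, let go, back off and check.

```bash
python3 - <<'E'
from h import *
move_l([593.4,304.6,100.5],speed=40)
o=get_obs();print(round(o['t'],2),np.round(o['tcp_pos'],1),np.round(o['wrist_force'],1))
grip(40)
move_l([593.4,304.6,200],speed=200)
o=get_obs();print(round(o['t'],2),np.round(o['tcp_pos'],1),np.round(o['wrist_force'],1),o['grip_width'])
save("w8",get_image("wrist"));save("s8",get_image("scene"));save("d8",get_image("side"))
a=cv2.imread("pics/s8.png")[120:190,310:380];b=cv2.imread("pics/d8.png")[240:310,190:260]
cv2.imwrite("pics/x8.png",cv2.resize(cv2.hconcat([a,b]),None,fx=5,fy=5,interpolation=2))
# lever plan
yaw=-7.5
for a in (0,.35,.7,1.05,1.4):
    L=np.array([571.6,-69,0])
    loc=np.array([-100*np.cos(a+.17),-117,60+100*np.sin(a+.17)])
    p=L+Ro.from_euler('z',yaw,degrees=True).apply(loc);p[2]-=18.7
    print(a,p.round(1),solve_ik(p,[180,0,yaw]))
E
```

```text
14.9 [593.5 304.6 100.6] [ 0.8 -0.   0.5]
15.94 [592.8 304.4 199.2] [ 0.5 -0.1 -0. ] 40.1957876332995
0 [ 458.6 -172.1   58.2] [-2.87886692e+01  9.16382136e+00  1.17237679e+02 -2.54444375e-14
  5.35984997e+01 -2.12886692e+01]
0.35 [ 470.3 -173.7   91. ] [-2.82948736e+01  7.29233796e+00  1.14985242e+02 -2.54444375e-14
  5.77224204e+01 -2.07948736e+01]
0.7 [ 492.4 -176.6  117.7] [-2.74189383e+01  7.51721070e+00  1.11317950e+02 -2.54444375e-14
  6.11648388e+01 -1.99189383e+01]
1.05 [ 522.3 -180.5  135.2] [-2.63450044e+01  9.59950681e+00  1.06783045e+02 -2.54444375e-14
  6.36174484e+01 -1.88450044e+01]
1.4 [ 556.2 -185.   141.3] [-2.52534750e+01  1.30381382e+01  1.01966829e+02 -2.54444375e-14
  6.49950326e+01 -1.77534750e+01]
```

View pics/x8.png

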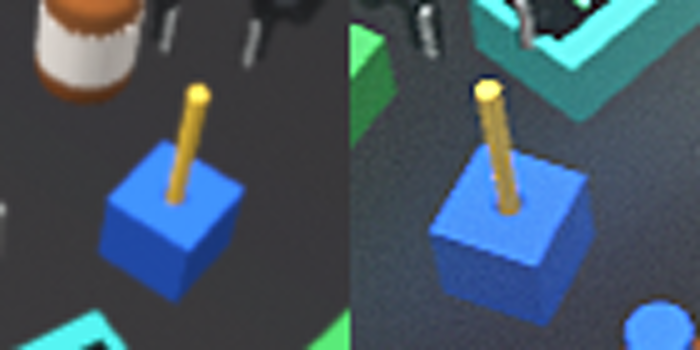

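View pics/w8.png

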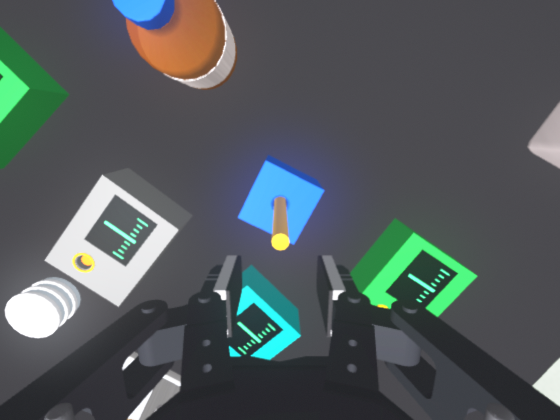

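Both pictures show the stylus seated as before, with its top at side pixel (218,258). Next is the lever, starting with a wrist picture above the handle.

```bash
python3 - <<'E'
from h import *
move_l([593.4,304.6,240],speed=200)
goto([450,-190,240],[180,0,-7.5])
o=get_obs();print(round(o['t'],2),np.round(o['tcp_pos'],1),o['ee_rot'])
save("w9",get_image("wrist"))
cm=cam("wrist",o);R=Ro.from_euler('z',-7.5,degrees=True);L=np.array([571.6,-69,0])
print(proj(cm,L+R.apply([[-98.5,-80,77],[-98.5,-152,77],[-98.5,-117,77],[-75,-52,92],[75,-52,92],[-75,52,92]])))
E
```

```text
18.31 [ 450.5 -189.5  240.1] [-1.79985365e+02 -1.86818001e-02 -7.43945849e+00]
[[285.33352684 144.16439019]
 [284.86964956 212.31442978]
 [285.08535679 180.36905582]
 [310.98018966 114.28254827]
 [473.04598793 113.4597167 ]
 [315.39228569 -20.11870317]]
```

View pics/w9.png

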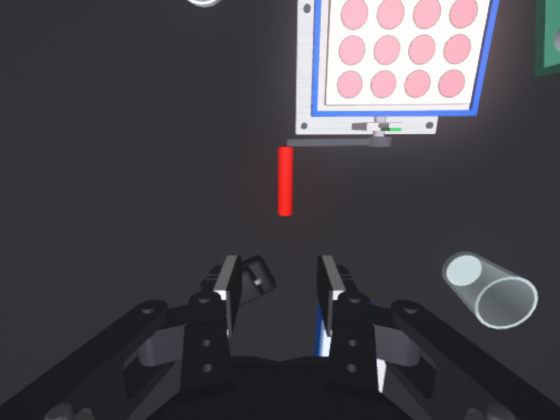

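The red handle runs from (286,147) to (285,216) in the wrist picture. That is within 1 px across and about 3 px along its axis of the prediction. I'll recentre on it, descend and grip.

```bash
python3 - <<'E'
from h import *
o=get_obs();cm=cam("wrist",o)
H=on_z(cm,[(285.7,181.5)],77)[0];print(H, on_z(cm,[(286,147),(285.5,216)],[85,85]) if 0 else "", on_z(cm,[(380,141)],65))
np.save("H.npy",H)
goto([H[0],H[1],130],[180,0,-7.5])
move_l([H[0],H[1],58.5],speed=120)
o=get_obs();print(round(o['t'],2),np.round(o['tcp_pos'],1),np.round(o['wrist_force'],1))
save("w10",get_image("wrist"))
grip(5,40);o=get_obs();print(round(o['t'],2),np.round(o['tcp_pos'],1),np.round(o['wrist_force'],1),o['grip_width'])
save("w11",get_image("wrist"))
cv2.imwrite("pics/w1011.png",cv2.resize(cv2.hconcat([cv2.imread("pics/w10.png"),cv2.imread("pics/w11.png")]),(800,300)))
E
```

```text
[ 459.19467329 -173.32521432   77.        ]  [[ 562.38983924 -145.91907585   65.        ]]
19.63 [ 460.3 -174.1   59.7] [ 1.2 -0.4 -0.3]
20.02 [ 459.  -173.6   59.3] [-3.5  0.5  5.6] 14.58476681506877
```

View pics/w1011.png

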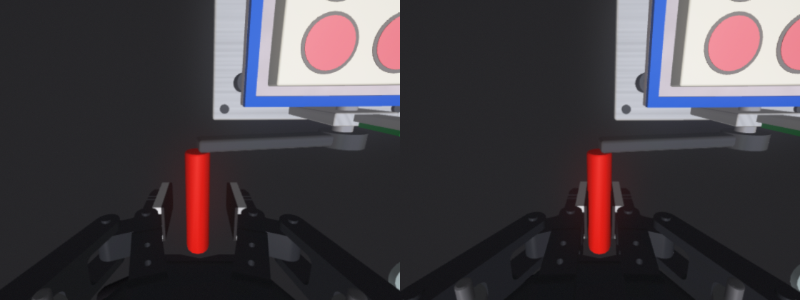

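The handle is gripped, centred between the pads. Now the arc, watching the force.

```bash
cat > arc.py <<'E'
from h import *
H=np.load("H.npy");u=Ro.from_euler('z',-7.5,degrees=True).apply([1,0,0])
def P(a):
    b=a+.17
    return np.array([H[0],H[1],58.5])+u*100*(np.cos(.17)-np.cos(b))+np.array([0,0,100*(np.sin(b)-np.sin(.17))])
def ang(o,c0=58.9):
    d=(o['tcp_pos']-[H[0],H[1],0])@u-98.5; z=o['tcp_pos'][2]+18.7-60
    return np.arctan2(z,-d)-.17, np.hypot(d,z)
E
python3 - <<'E'
from arc import *
for a in np.arange(.1,.71,.1):
    move_l(P(a),speed=60)
    o=get_obs();A=ang(o);print(round(o['t'],2),round(a,2),np.round(A,3),np.round(o['tcp_pos']-P(a),1),np.round(o['wrist_force'],1),round(o['grip_width'],2))
    if abs(o['wrist_force']).max()>25: print("stop");break
save("w12",get_image("wrist"));save("s12",get_image("scene"))
a=cv2.resize(cv2.imread("pics/s12.png")[180:285,190:330],(560,420),interpolation=2)
cv2.imwrite("pics/x12.png",cv2.resize(cv2.hconcat([cv2.imread("pics/w12.png"),a]),(800,300)))
E
```

```text
20.38 0.1 [9.70000e-02 1.00594e+02] [-0.7 -0.2 -0.4] [-2.  -3.  -4.4] 14.59
20.7 0.2 [  0.193 101.037] [-1.3 -0.1 -0.6] [-3.  -3.9 -4.9] 14.81
21.02 0.3 [  0.285 101.552] [-2.1  0.  -0.9] [-5.  -4.1 -4.8] 14.68
21.33 0.4 [  0.375 102.172] [-3.3  0.2 -1.3] [-6.6 -3.7 -3.1] 14.65
21.65 0.5 [  0.468 102.845] [-4.3  0.4 -1.2] [-11.2  -4.4   1.6] 14.55
21.97 0.6 [  0.551 103.504] [-6.   0.6 -1.5] [-14.3  -3.4   2.2] 14.74
22.28 0.7 [  0.645 104.277] [-7.1  0.7 -0.8] [-18.8  -2.9   8.9] 14.64
```

View pics/x12.png

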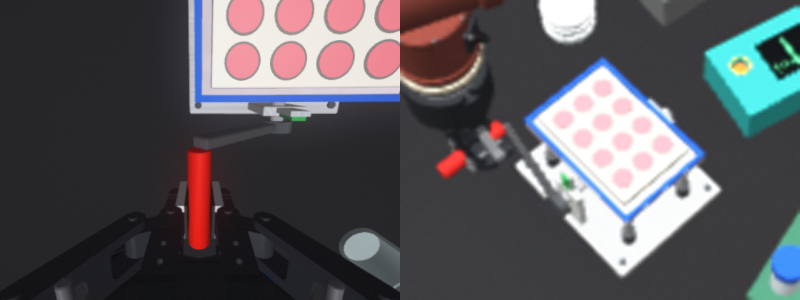

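```bash
python3 - <<'E'
from arc import *
M=np.array(get_calibration("wrist")["mount"]);c=cam("scene");cw=get_calibration("wrist")
K=np.array([[cw['fx'],0,cw['cx']],[0,cw['fy'],cw['cy']],[0,0,1]])
iM=np.linalg.inv(M)
for n in("w10","w11","w12"):
    im=cv2.imread(f"pics/{n}.png").astype(int);m=(im[:,:,2]>150)&(im[:,:,1]<70)&(im[:,:,0]<70)
    r,q=np.where(m);print(n,"rows",r.min(),r.max(),[ (k,m[k].sum(),round(np.where(m[k])[0].mean(),1)) for k in (230,260,290,320,335)])
for s in (18.7,12.7,24.7):
    for y in (-37.,35.):
        p=np.array([[0,y,-s],[8,y,-s],[-8,y,-s],[0,y,-s-8]]) 
        print(s,y,cv2.projectPoints(p.reshape(-1,1,3),cv2.Rodrigues(iM[:3,:3])[0],iM[:3,3],K,None)[0].reshape(-1,2).round(1).tolist())
o=get_obs();print(o['t'],o['moment'],o['wrist_force'],o['ee_rot'])
E
```

```text
w10 rows 215 354 [(230, np.int64(31), np.float64(276.0)), (260, np.int64(31), np.float64(276.0)), (290, np.int64(29), np.float64(276.0)), (320, np.int64(28), np.float64(275.5)), (335, np.int64(28), np.float64(275.5))]
w11 rows 216 355 [(230, np.int64(31), np.float64(279.0)), (260, np.int64(30), np.float64(278.5)), (290, np.int64(28), np.float64(278.5)), (320, np.int64(28), np.float64(278.5)), (335, np.int64(27), np.float64(278.0))]
w12 rows 213 348 [(230, np.int64(30), np.float64(278.5)), (260, np.int64(29), np.float64(278.0)), (290, np.int64(27), np.float64(278.0)), (320, np.int64(26), np.float64(277.5)), (335, np.int64(26), np.float64(277.5))]
18.7 -37.0 [[280.0, 211.1], [298.2, 211.1], [261.8, 211.1], [280.0, 216.5]]
18.7 35.0 [[279.9, 346.7], [295.6, 346.7], [264.2, 346.7], [279.9, 358.6]]
12.7 -37.0 [[280.0, 207.5], [297.4, 207.5], [262.5, 207.5], [280.0, 212.4]]
12.7 35.0 [[279.9, 338.5], [295.0, 338.5], [264.8, 338.5], [279.9, 349.5]]
24.7 -37.0 [[280.0, 215.1], [299.1, 215.1], [261.0, 215.1], [280.1, 221.0]]
24.7 35.0 [[279.9, 355.5], [296.2, 355.5], [263.6, 355.5], [280.0, 368.4]]
22.3833 [-0.39143646  3.17151201  0.02081758] [-18.06347116  -2.97115714   9.6603368 ] [-179.98594731    1.04682213   -7.39573563]
```

The handle has slipped about 4.5 mm towards the fingertips, so my fixed-offset path is now slightly inside the true circle. That explains the 18 N of radial pull. I'll estimate the handle's height in the pads at each step and follow the true arc, with a firmer grip.

```bash
cat >> arc.py <<'E'
S=np.array([H[0],H[1],60])+u*98.5
def est(o):
    d=-((o['tcp_pos']-S)@u); b=np.arccos(np.clip(d/100,-1,1))
    return b-.17, 60+100*np.sin(b)-o['tcp_pos'][2]
def Q(a,s):
    b=a+.17; return S-u*100*np.cos(b)+np.array([0,0,100*np.sin(b)-s])
def rep(o):
    f=o['wrist_force'];a,s=est(o);b=a+.17;fu=f@u
    print(round(o['t'],2),'a %.3f s %.1f'%(a,s),'tcp',np.round(o['tcp_pos'],1),'rad %.1f tan %.1f lat %.1f'%(-fu*np.cos(b)+f[2]*np.sin(b), fu*np.sin(b)+f[2]*np.cos(b), f[1]),round(o['grip_width'],1))
E
python3 - <<'E'
from arc import *
o=get_obs();rep(o)
grip(5,70)
a,s=est(get_obs())
move_l(Q(a+.03,s),speed=40);o=get_obs();rep(o)
for i in range(4):
    a,s=est(o)
    move_l(Q(a+.1,s),speed=60);o=get_obs();rep(o)
    if abs(o['wrist_force']).max()>30: print("stop");break
save("w13",get_image("wrist"));save("s13",get_image("scene"))
a=cv2.resize(cv2.imread("pics/s13.png")[180:285,190:330],(560,420),interpolation=2)
cv2.imwrite("pics/x13.png",cv2.resize(cv2.hconcat([cv2.imread("pics/w13.png"),a]),(800,300)))
E
```

```text
22.38 a 0.604 s 12.7 tcp [ 485.9 -177.   117.2] rad 19.3 tan -5.3 lat -3.0 14.7
22.88 a 0.602 s 12.3 tcp [ 485.8 -177.   117.5] rad -4.5 tan -6.6 lat -4.7 13.5
23.15 a 0.671 s 11.8 tcp [ 490.7 -177.6  122.8] rad -0.4 tan -6.7 lat -3.6 13.8
23.42 a 0.738 s 11.3 tcp [ 495.9 -178.3  127.5] rad -1.4 tan -7.5 lat -3.6 13.6
23.68 a 0.804 s 10.8 tcp [ 501.1 -179.   131.9] rad -0.7 tan -6.2 lat -3.9 13.2
23.95 a 0.868 s 10.4 tcp [ 506.5 -179.7  135.8] rad 1.4 tan -6.7 lat -3.7 13.8
```

View pics/x13.png

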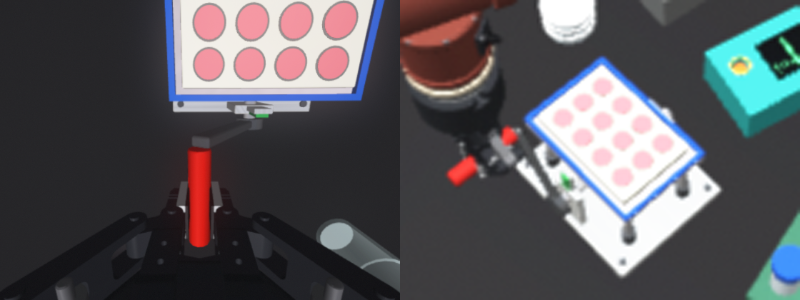

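Radial force is now near zero, and the picture shows the handle still well inside the pads. I'll keep going with a slight downward bias so the handle doesn't creep further to the tips.

```bash
python3 - <<'E'
from arc import *
o=get_obs();rep(o)
for i in range(12):
    a,s=est(o)
    if a>1.36: break
    move_l(Q(min(a+.11,1.45),s+3),speed=60);o=get_obs();rep(o)
    if abs(o['wrist_force']).max()>30: print("stop");break
save("w14",get_image("wrist"));save("s14",get_image("scene"));save("d14",get_image("side"))
a=cv2.resize(cv2.imread("pics/s14.png")[180:285,190:330],(560,420),interpolation=2)
b=cv2.resize(cv2.imread("pics/d14.png")[130:235,210:350],(560,420),interpolation=2)
cv2.imwrite("pics/x14.png",cv2.resize(cv2.hconcat([a,b]),(800,300)))
E
```

```text
24.05 a 0.868 s 10.4 tcp [ 506.5 -179.7  135.8] rad 0.9 tan -6.5 lat -4.1 13.6
24.31 a 0.930 s 10.2 tcp [ 511.9 -180.5  139. ] rad 17.0 tan -7.9 lat -0.9 13.3
24.57 a 0.997 s 9.8 tcp [ 517.9 -181.2  142.2] rad 19.0 tan -7.8 lat -0.8 13.5
24.83 a 1.064 s 9.3 tcp [ 524.1 -182.1  145. ] rad 18.4 tan -9.6 lat -0.4 13.5
25.1 a 1.154 s 8.5 tcp [ 532.6 -183.2  148.5] rad 17.1 tan -8.2 lat 0.4 13.3
25.4 a 1.260 s 7.6 tcp [ 542.9 -184.6  151.4] rad 15.9 tan -9.0 lat 0.4 13.2
25.73 a 1.373 s 6.7 tcp [ 554.1 -186.   153.2] rad 12.5 tan -7.4 lat 0.5 13.3
```

View pics/w14.png

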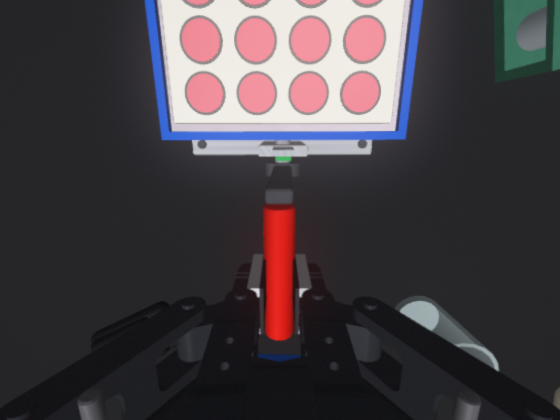

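View pics/x14.png

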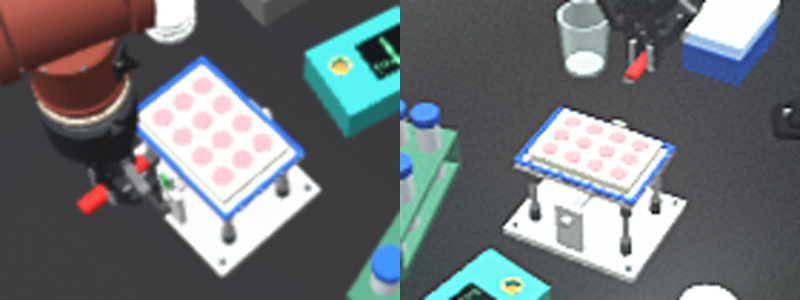

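The lever bar now points almost straight up, with the handle over the shaft and the green mark at wrist pixel (283,158). The stage is raised with the plate on it. I'll do a last small nudge to 1.40 and relax the radial push, then check that it stays still.

```bash
python3 - <<'E'
from arc import *
o=get_obs();a,s=est(o)
move_l(Q(1.48,s+1),speed=30);o=get_obs();rep(o)
for i in range(3):
    wait(.5);o=get_obs();rep(o)
print(o['qvel'])
save("w15",get_image("wrist"));save("s15",get_image("scene"));save("d15",get_image("side"))
cm=cam("wrist",o)
b=np.r_[1.25,1.4,1.55]+.17
for bb in b: # predicted handle end/bar joint
    X=S-u*100*np.cos(bb)+[0,0,100*np.sin(bb)-60]+0; X[2]=60+100*np.sin(bb)
    v=np.array([-u[1],u[0],0])
    print(bb-.17,proj(cm,[X+v*37,X-v*35,]).round(1).tolist(),proj(cm,[[*(S+v*41)[:2],60]]).round(1))
for n,(x0,y0) in (("s15",(195,170)),("a_scene",(195,170)),("d15",(230,150)),("a_side",(230,150))):
    cv2.imwrite(f"pics/c_{n}.png",cv2.resize(cv2.imread(f"pics/{n}.png")[y0:y0+75,x0:x0+100],(400,300),interpolation=2))
g=lambda n:cv2.imread(f"pics/c_{n}.png")
cv2.imwrite("pics/x15.png",cv2.vconcat([cv2.hconcat([g("a_scene"),g("s15")]),cv2.hconcat([g("a_side"),g("d15")])]))
E
```

```text
26.4 a 1.458 s 6.2 tcp [ 562.5 -186.9  153.7] rad 8.0 tan -9.3 lat -0.6 13.3
26.9 a 1.458 s 6.2 tcp [ 562.5 -186.9  153.7] rad 7.2 tan -10.0 lat -0.6 12.8
27.4 a 1.458 s 6.2 tcp [ 562.5 -186.9  153.7] rad 6.8 tan -9.7 lat -0.6 13.2
27.9 a 1.458 s 6.2 tcp [ 562.5 -186.9  153.7] rad 7.5 tan -9.1 lat -0.9 13.1
[ 0.06660351  0.0475754  -0.0406336  -0.00987358 -0.0140882   0.06415988]
1.25 [[237.1, 203.3], [242.3, 329.4]] [[273.4 167.5]]
1.4 [[267.9, 204.0], [269.2, 330.9]] [[273.4 167.5]]
1.55 [[298.9, 203.5], [296.4, 329.7]] [[273.4 167.5]]
```

View pics/x15.png

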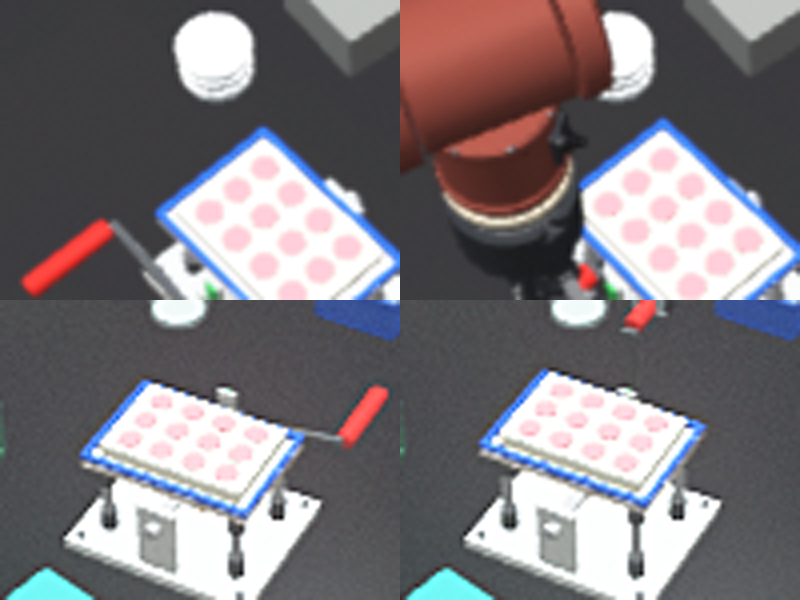

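View pics/w15.png

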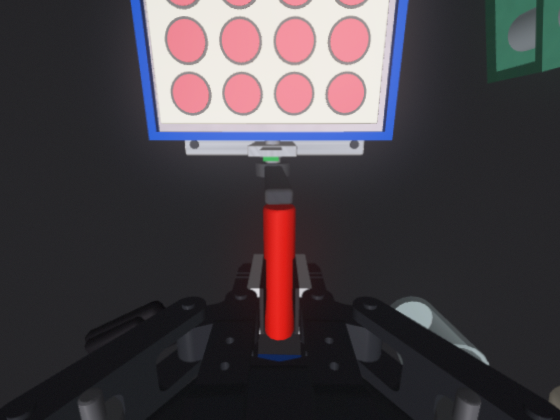

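The hold is steady, but the handle at column 279 is just past the green mark at column 272, which gives about 1.46 rad. I'll ease back to about 1.40.

```bash
python3 - <<'E'
from arc import *
o=get_obs();a,s=est(o)
move_l(Q(1.425,s+1),speed=30);wait(.4);o=get_obs();rep(o)
a,s=est(o)
save("w16",get_image("wrist"));save("d16",get_image("side"))
wait(1);o=get_obs();rep(o);print(o['qvel'].round(3))
c=cam("side")
L=np.array([571.6,-69,0]);R=Ro.from_euler('z',-7.5,degrees=True)
print(np.diff(proj(c,[[*(L+R.apply([-75,52,0]))[:2],z] for z in(94,105.6)]),axis=0))
# measured shift of the plate+rim image patch between start and now
A=cv2.cvtColor(cv2.imread("pics/a_side.png"),6).astype(np.float32);B=cv2.cvtColor(cv2.imread("pics/d16.png"),6).astype(np.float32)
for w in ((255,172,45,26),(258,206,50,16)):
    x,y,ww,hh=w;t=A[y:y+hh,x:x+ww];r=cv2.matchTemplate(cv2.resize(B[y-8:y+hh+8,x-8:x+ww+8],None,fx=4,fy=4,interpolation=2),cv2.resize(t,None,fx=4,fy=4,interpolation=2),5)
    m=cv2.minMaxLoc(r);print(w,m[1],np.array(m[3])/4-8)
E
```

```text
28.78 a 1.415 s 6.1 tcp [ 558.2 -186.3  153.8] rad 3.3 tan -6.7 lat -1.1 13.4
29.88 a 1.415 s 6.1 tcp [ 558.2 -186.4  153.9] rad 3.0 tan -5.8 lat -1.7 12.8
[ 0.031 -0.072 -0.028  0.045 -0.    -0.055]
[[ 0.02823913 -2.67650262]]
(255, 172, 45, 26) 0.9415927529335022 [-0.25 -2.75]
(258, 206, 50, 16) 0.9834482073783875 [0. 0.]
```

View pics/w16.png

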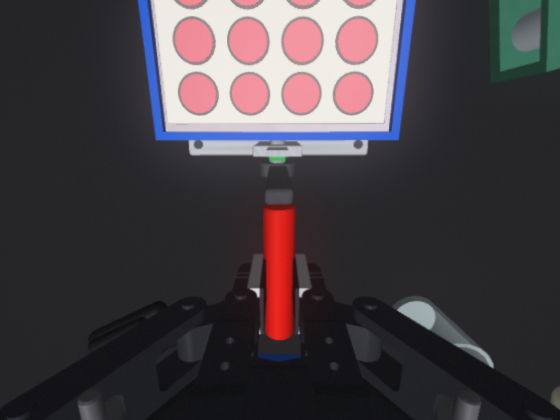

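View pics/d16.png

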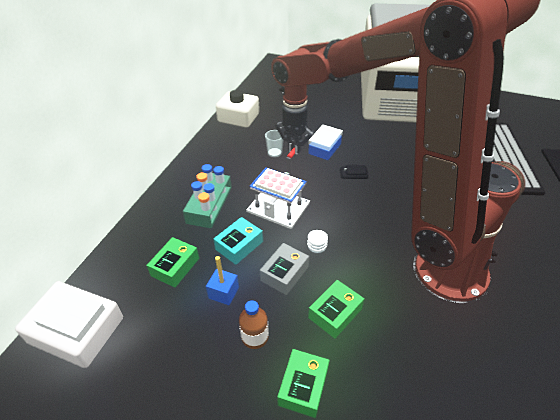

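The handle at column 279 is now over the green mark at column 278. The plate has moved up 2.75 px in the side view, against 2.7 px expected for an 11.6 mm rise. The stylus stands in its holder, the bystanders are where they were, and the lever is still. I'm handing in.

```bash
python3 -c "
from station import *
print(sign_off())"
```

```text
the job is handed in; nothing more can be done
None
```

I did the whole job and handed it in at about 30 s of the 61 s allowed, with the arm still holding the lever straight up. The interface gives no verdict, so these are my own last checks:

- **Zero button:** I pressed it with the held stylus while the stage was down. The force followed the spring up to about 4 N, then rose to 9.4 N against the stop, so it was fully down, and I held it for 0.3 s.
- **Stylus:** it slid back into its holder without resistance and I let go. In the pictures its top is where it was at the start.
- **Lever:** it is held at about 1.41 rad, estimated from the arm's position. The wrist camera shows the handle over the green mark, and it was still for more than a second before hand-in.
- **Stage and plate:** the plate moved up 2.75 px in the side view, where 2.7 px was expected for the full 11.6 mm. This measurement is only good to about 1 mm, so it can't by itself confirm the 11.0 mm limit. The plate looks flat on the stage, and the bystanders looked unmoved in the side view.

**What went wrong:** while I swung the lever, the handle crept about 12 mm towards the fingertips. This put up to about 19 N of sideways pull on the gripper. I gripped harder and corrected the path as I went. The handle ended about 6 mm from the fingertips, still firmly held. I also overshot slightly to 1.46 rad and eased back.

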